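# Draw the sample plate from the leaning row and set it drying

## Task

Draw the tall porcelain sample plate (the one with the rows of sample buttons) up out of the row of plates leaning against the instrument case, and leave the other plates leaning where they are. Stand it squarely on the ledge of the warm-air dryer, leaning back on the slotted backrest with its buttons facing out, lowered into place rather than dropped. Then wind the dryer's timer clockwise to its stop, and leave the jars and the dental model where they are.

Things in the scene. Friction and masses are not known exactly. Their poses are not given: they have to be found in the camera images.
- sample_plate: White porcelain plate 100 wide x 160 tall x 9 mm thick, 0.2 to 0.4 kg, with three rows of small flush sample buttons on its front face. Origin: centre of its bottom edge; own z runs up the plate, y along its width, -x out of the button face. It starts second or third from the case in a row of four plates standing face to face, all leaning back 0.27 rad from upright, and is the only tall one.
- sample_plate_top (a point): centre of the sample plate's top edge (160 mm up its own z from its origin), same axes; the top 50 mm or more stand clear above the other plates, to be pinched across the thickness
- plain_plate_a: plain white plate of the row, 100 wide x 105 tall x 9 mm; origin at the centre of its bottom edge face, axes as the sample plate; only friction on the bench holds its foot
- plain_plate_b: plain white plate of the row, 90 wide x 100 tall x 9 mm; origin and axes likewise
- plain_plate_c: plain white plate of the row, 105 wide x 110 tall x 9 mm; origin and axes likewise
- case: fixed low grey steel instrument case, 130 (its x) x 260 (its y) x 85 mm high, origin at the centre of its underside, z up. The plates stand on the bench and lean on the upper edge of its long -x face, tops towards its +x; their button or front faces look to its -x.
- dryer: fixed warm-air dryer: white base box 150 (its x) x 300 (its y) x 45 mm high, origin centre of underside, z up, front -x. On top at y = -75 mm: a ledge 130 mm long between an aluminium slotted backrest (98 mm tall, leaning 0.27 rad to +x, its face meets the base top at x = 12 mm) and a lip 12 mm high at x = -12 mm. Behind the rest a housing 64 mm high. Timer at x = -15, y = 98 mm.
- dryer_ledge (a point): middle of the ledge channel on the base top (dryer x = 0, y = -75, z = 45 mm); dryer's axes
- timer_grip (a point): on the timer knob's upright axis, 28 mm above the dryer's base top, at the height to grip. The knob turns on the base: a black skirt disc 44 mm across, 6 mm high, on it an upright wing bar 44 mm long x 12 mm wide, up to 38 mm above the base top. This point's own x runs along the bar and turns with it, z up.
- timer (a joint): winding of the spring timer in rad: 0 run down (bar along the dryer's x), grows clockwise seen from above, hard stop at 3.5. It starts between 0 and 0.5, takes about 0.1 N m and stays where it is let go.
- jar_small: powder jar, white lid, 44 mm across x 42 mm high, standing in front of the row; origin at the centre of its underside
- jar_big: powder jar, white lid, 60 mm across x 52 mm high, standing in front of the dryer; origin at the centre of its underside
- jar_spare: powder jar, white lid, 52 mm across x 46 mm high, between dryer and case at the far side; origin at the centre of its underside
- arch_model: ivory dental arch model, 50 x 60 x 22 mm, lying on top of the case; origin at the centre of its underside
Mind the look-alikes: they are no part of the job. Leave any yellow look-alike of the plain_plate_a alone.

How it is judged:
By the outcome, as a careful person would: the job done as asked, in the order asked, and still so for the second after the job is handed in, with the robot touching nothing.
It also fails if it takes over 72 s, if anything falls off the work surface, if the arm or the gripper's body presses on something with over 40 N, if the wrist force passes 120 N, or if a joint passes its speed limit or range.

## Robot

A 7-joint arm with a two-finger parallel gripper is mounted at the origin on the work surface. World frame = base frame: x ahead of the robot, y to its left, z up, the work surface at z = 0. Lengths are in m, angles in rad, forces in N, time in s.
With the tool pointing down it reaches from about 0.4 to 0.875 m from the base axis. Payload 6.5 kg.
Tool frame: the origin (TCP) lies midway between the tips of the shut fingers; the grasp point (between the pads) lies 19 mm behind it; z points along the fingers, y is the line along which they close (so a half turn about z gives the same grasp; the last joint's range is limited). The gripper opens to 85 mm and grips with 20 to 120 N. Pads are 22 mm wide; open, the fingers measure 114 mm over their backs; the gripper's body (76 mm by 85 mm) begins 54 mm behind the grasp point. The pads swing forward as they close: fully open they stand 13 mm farther back than shut.
Start: joints at [1.14, 0.536, -0.004, 1.538, 0.003, 1.067, -0.071], TCP at [0.232, -0.607, 0.231] pointing down, gripper open.
Joint ranges: [-2.7, 2.7], [-0.37, 2.16], [-1.27, 1.26], [0.24, 2.4], [-1.31, 4.45], [0.19, 1.91], [-2.76, 2.76]. Speed limits (rad/s): [2.39, 2.39, 3.14, 3.14, 3.14, 3.14, 3.14].

## Interface

Orientations are given as a rotation vector (axis times angle).
In Python, from bench import robot, viewer gives the robot as it stands.
- The arm moves only by the shell command python3 -m jog 'ROWS'. ROWS is JSON, a list that holds one entry, the list of rows, each a list of 5 numbers: the gripper's target within -1 to 1 (shut at 1, half-way at 0, fully open at -1), then the shift along the tool's x, y, z in units of 0.1 m (1.0 is 0.1 m), then the turn about the tool's z in units of 120 degrees (1.0 is 120 degrees). A call has 1 to 20 rows; each row shifts and turns the commanded pose from where the row before left it, along the tool's axes as they then stand; what a row does not reach is not made up. A row lasts 1/10 s, in which the tool goes at most 50 mm and 8.59 degrees, less where a joint would pass 70% of its speed; a pose out of reach is approached as far as the arm can. A call with a number of a shift or a turn outside -1 to 1 is refused whole. A call with a gripper value outside its range is refused whole. The fingers move at their own pace and stop on an object; the grip force is fixed at half the most. Time passes only in rows, so rows that do not move let the fingers close. It gives the time, the measured TCP pose, the force, the opening and the grip force at its end, in the units of the state.
- robot.get_state(): the state, without advancing time (a new reading comes with each control period).
- viewer.snapshot(name): name is "side" or "top" or "wrist"; returns (picture, depth): 400x640x3 uint8, blue, green, red; 400x640 float32, m along the optical axis (not along the pixel's ray), 0 where there is no reading.
- viewer.camera_model(name): a dict with "mtx" (3x3 intrinsics, pixels), "R" (3x3) and "t" (3): a world point X has camera coordinates R X + t. Camera axes: x right, y down, z forward; pixel columns grow to the right and rows downward; lengths in m; the calibration is good to about 2 mm. A picture is of the moment at which its call begins: read the wrist's pose just before it. camera_model takes no time and is no camera call; for the wrist camera it gives the pose at the moment of the call.
- robot.close_job(): hands the job in; it is judged then, once.
The state is a dict: "time": time; "joint_positions": joint angles; "dq": joint speeds; "joint_torque": joint torques, N m; "ee_pos": TCP position; "tcp_rot": TCP orientation; "force": force on the tool from outside, world axes, zero at the start; "moment": the same for the moment, N m; "opening": finger opening in m; "grip_force": force on a finger pad.
Only numpy, scipy, OpenCV 4.12 (cv2) and the standard library are available. Lean on these libraries where they do the work, as an engineer would, in place of code of your own. Each camera call takes 0.05 s, during which the arm holds its last target. There are 200 camera calls.

## Working session

There is one attempt and no reset: what is moved stays moved. The work goes in short steps, Python scripts to look and compute and a shell command to move; the robot and the scene stay as the last step left them, time stands still between calls to the robot, and variables do not carry over. Pictures are saved under pics/ and viewed, at most 10 in all, crops included, and the job is handed in when it is done.

```bash
mkdir -p pics; ls
python3 - <<'E'
from bench import robot, viewer
import cv2,numpy as np
np.set_printoptions(precision=4,suppress=True)
s=robot.get_state(); print({k:np.round(v,4) for k,v in s.items()})
for n in ("side","top"):
    p,d=viewer.snapshot(n); cv2.imwrite(f"pics/{n}0.png",p); np.savez(f"{n}0.npz",p=p,d=d)
    print(n,viewer.camera_model(n))
E
```

```text
pics
{'time': np.float64(0.0), 'joint_positions': array([ 1.1398,  0.5372, -0.0044,  1.5388,  0.0026,  1.0673, -0.0712]), 'dq': array([-0.    ,  0.0008,  0.0006,  0.0003,  0.0009, -0.0013,  0.0009]), 'joint_torque': array([  0.    , -58.3408,   1.049 , -25.9109,   0.0124,   0.0096,
         0.    ]), 'ee_pos': array([ 0.2316, -0.6067,  0.2304]), 'tcp_rot': array([-3.0878, -0.5697,  0.0007]), 'force': array([-0.1153, -0.5843, -0.6501]), 'moment': array([-0.0097, -0.0218,  0.0121]), 'grip_force': np.float64(0.0), 'opening': np.float64(0.0853)}
side {'mtx': array([[432.5431,   0.    , 315.9339],
       [  0.    , 432.5431, 195.1391],
       [  0.    ,   0.    ,   1.    ]]), 'R': array([[-0.9936, -0.1127,  0.0106],
       [-0.0844,  0.6745, -0.7335],
       [ 0.0755, -0.7296, -0.6797]]), 't': array([0.5594, 0.0931, 1.3234])}
top {'mtx': array([[420.2111,   0.    , 314.8655],
       [  0.    , 420.2111, 201.2102],
       [  0.    ,   0.    ,   1.    ]]), 'R': array([[ 0.0121, -0.9999,  0.0063],
       [-0.9889, -0.0129, -0.1483],
       [ 0.1484, -0.0044, -0.9889]]), 't': array([0.0489, 0.5677, 1.2656])}
```

View pics/top0.png

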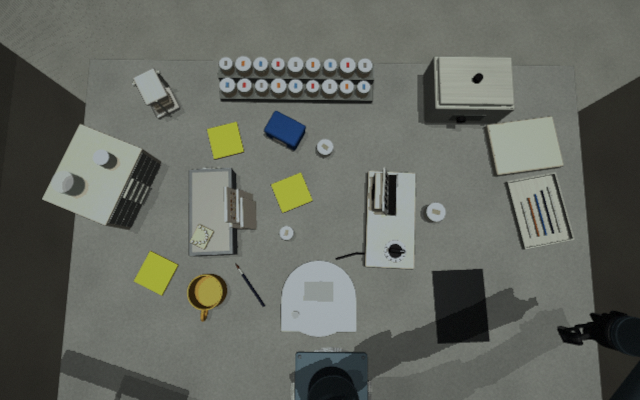

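View pics/side0.png

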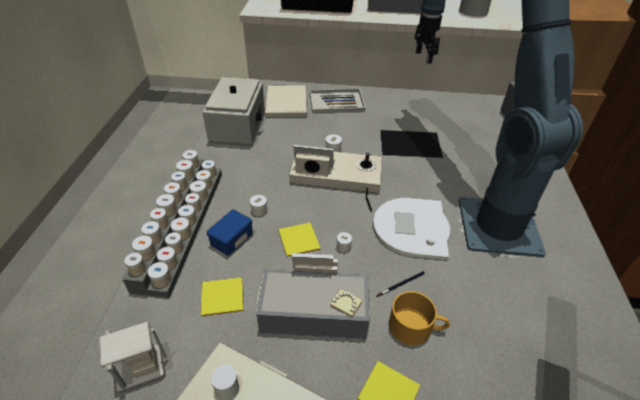

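The top view shows the case at (213,212) with the plates on its right side at (233,207). The dryer is at (390,220), with its timer at (396,250) and ledge slot near (388,192). Jars are at (287,233), (325,147) and (435,212). The robot is at the bottom. In the side view the tall plate's top is at (315,262) and the dryer is at (335,168). The case and dryer seem to have nearly the same orientation (x ≈ world +y). Next I'll measure from depth.

```bash
cat > h.py <<'E'
import numpy as np,cv2
from bench import robot,viewer
np.set_printoptions(precision=4,suppress=True,linewidth=150)
def cloud(d,m):
    v,u=np.indices(d.shape); K=m["mtx"]
    c=np.stack([(u-K[0,2])/K[0,0]*d,(v-K[1,2])/K[1,1]*d,d],-1)
    w=(c-m["t"])@m["R"]; w[d==0]=np.nan; return w
def proj(X,m):
    c=m["mtx"]@(m["R"]@np.asarray(X).T+np.reshape(m["t"],(3,-1))); return (c[:2]/c[2]).T
def rect(w,mask):
    p=w[mask][:,:2].astype(np.float32); r=cv2.minAreaRect(p); return r
E
python3 - <<'E'
from h import *
z=np.load("top0.npz"); w=cloud(z["d"],viewer.camera_model("top"))
H=w[...,2]
def comp(lo,hi,u0,v0,u1,v1):
    m=np.zeros(H.shape,bool); m[v0:v1,u0:u1]=((H>lo)&(H<hi))[v0:v1,u0:u1]; return m
for name,a in dict(case_top=(.075,.095,180,160,250,265),dryer_top=(.037,.053,355,165,425,275),knob=(.07,.09,375,235,415,265),rest=(.1,.16,355,165,425,230),tallplate=(.125,.2,215,160,260,260),lowplates=(.096,.122,215,160,262,260),
  jars=(.03,.06,275,222,300,245),jarb=(.035,.07,424,200,448,225),jsp=(.03,.07,314,136,336,160)).items():
    m=comp(*a); print(name,m.sum(),rect(w,m) if m.sum()>3 else "",np.nanmedian(H[m]),np.nanmax(H[m]) )
a,b=[cv2.resize(x,None,fx=4,fy=4,interpolation=cv2.INTER_CUBIC) for x in (z["p"][160:260,180:275],z["p"][160:260,355:450])]
cv2.imwrite("pics/crop.png",np.hstack([a,b]))
E
```

```text
case_top 3245 ((0.5314279794692993, 0.3487550616264343), (0.2664914131164551, 0.17097844183444977), 3.295361042022705) 0.08651348005616222 0.09498548755941028
dryer_top 3871 ((0.5149347186088562, -0.17724411189556122), (0.15071293711662292, 0.2998327910900116), 87.71585083007812) 0.045464284270679604 0.052874336963846004
knob 66 ((0.4163750112056732, -0.18869619071483612), (0.044227954000234604, 0.012115725316107273), 83.78569030761719) 0.08252696428530967 0.08708885202632667
rest 458 ((0.5914374589920044, -0.13421398401260376), (0.03537360206246376, 0.1306668519973755), 89.61673736572266) 0.11055522724973796 0.1451775798324034
tallplate 281 ((0.5390967130661011, 0.3057519793510437), (0.09972911328077316, 0.018297502771019936), 2.30664324760437) 0.14976930523791104 0.16222726063943385
lowplates 343 ((0.5349265933036804, 0.28721970319747925), (0.03951419144868851, 0.11428100615739822), 89.95530700683594) 0.10318870450480408 0.12193344173623641
jars 154 ((0.4685300290584564, 0.14515399932861328), (0.04039643704891205, 0.04038853198289871), 0.0968005508184433) 0.042550078825846466 0.05095517049701495
jarb 310 ((0.5370731949806213, -0.31453949213027954), (0.05642358213663101, 0.05864635109901428), 0.4225153625011444) 0.05183436764456697 0.05931530397177248
jsp 214 ((0.7410097718238831, 0.02773357927799225), (0.051379814743995667, 0.04756711423397064), 0.4663922190666199) 0.046949941529188424 0.05401123940646915
```

View pics/crop.png

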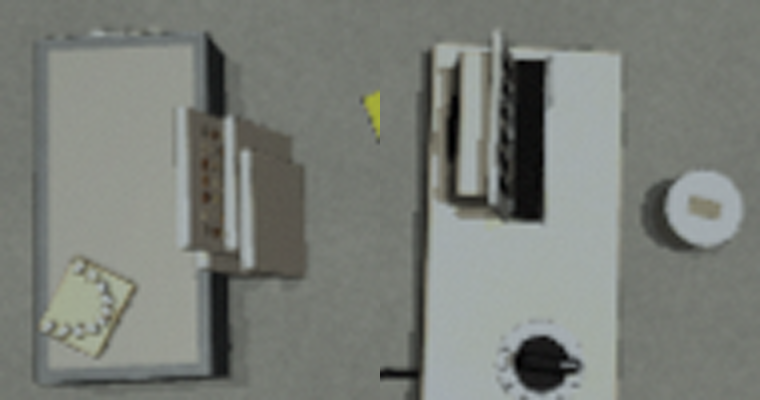

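```bash
cat >> h.py <<'E'
from scipy.spatial.transform import Rotation as Ro
def togo(X,yaw_y=None):
    """tool-axis shift (units 0.1 m) AFTER turning so tool y is at world angle yaw_y deg; turn in units"""
    s=robot.get_state(); R=Ro.from_rotvec(s["tcp_rot"]).as_matrix(); t=0
    a=np.degrees(np.arctan2(R[1,1],R[0,1]))
    if yaw_y is not None:
        t=(a-yaw_y+180)%360-180; R=R@Ro.from_euler("z",t,degrees=True).as_matrix()
    print("tcp",s["ee_pos"],"y-angle",round(a,2),"turn",round(t/120,4),"shift",R.T@(np.array(X)-s["ee_pos"])*10,"t",s["time"],"j7",s["joint_positions"][6],"F",s["force"],"open",s["opening"],"g",s["grip_force"])
E
python3 - <<'E'
from h import *
togo([.54,.2,.36],-87.7)
z=np.load("top0.npz"); w=cloud(z["d"],viewer.camera_model("top"))
# profile across row, in frame of plate
n=np.array([np.cos(np.radians(92.3)),np.sin(np.radians(92.3))]); t=np.array([n[1],-n[0]])
P=w[165:232,215:262].reshape(-1,3); P=P[(P[:,2]>.02)]
s=P[:,:2]@n; q=P[:,:2]@t
c=(q>.53)&(q<.56)
o=np.argsort(s[c]); 
b=np.round(s[c],3)
for k in np.unique(b): print(k,np.round(P[c][b==k][:,2],3))
E
```

```text
tcp [ 0.2317 -0.6067  0.2305] y-angle -69.09 turn 0.1551 shift [ 3.4037 -7.9386 -1.2857] t 0.1 j7 -0.07117087526958842 F [-1.1012 -0.6011 -1.4516] open 0.08547191917747506 g 0.0
0.228 [0.024 0.025 0.026]
0.229 [0.022 0.02  0.022 0.023]
0.23 [0.03  0.032 0.032 0.034]
0.231 [0.03  0.029 0.029 0.03  0.029]
0.232 [0.043 0.04  0.04  0.04  0.04 ]
0.233 [0.037 0.038 0.038 0.036 0.037]
0.234 [0.049 0.048 0.049 0.05  0.05 ]
0.235 [0.045 0.044 0.045 0.043 0.045]
0.236 [0.054 0.054]
0.237 [0.049 0.051 0.048 0.052 0.052 0.051 0.052]
0.238 [0.06]
0.239 [0.058 0.059 0.056 0.055 0.057 0.059 0.059 0.058]
0.24 [0.068 0.07 ]
0.241 [0.066 0.064 0.064 0.063 0.067 0.064 0.067 0.064]
0.242 [0.074 0.078]
0.243 [0.068 0.073 0.07  0.07  0.068 0.072 0.072 0.074]
0.244 [0.085 0.081]
0.245 [0.08  0.076 0.077 0.08  0.077 0.077]
0.246 [0.088 0.088 0.073 0.087]
0.247 [0.085 0.086 0.084 0.086 0.083 0.085]
0.248 [0.095 0.093 0.096 0.093]
0.249 [0.092 0.091 0.087 0.092 0.092 0.093]
0.25 [0.101 0.1   0.1   0.102]
0.251 [0.096 0.095 0.095 0.095 0.095 0.094]
0.253 [0.101 0.101 0.099 0.099 0.101 0.103]
0.254 [0.095 0.098
[... 1350 characters left out ...]
]
0.309 [0.086 0.087 0.087 0.089 0.087]
0.31 [0.085 0.084 0.084]
0.312 [0.087 0.089 0.089 0.089 0.086 0.088 0.085 0.086]
0.313 [0.085 0.085]
0.315 [0.087 0.087 0.088 0.087 0.087 0.089 0.088]
0.316 [0.084 0.082 0.083]
0.317 [0.091]
0.318 [0.087 0.089 0.088 0.089 0.087 0.088 0.086 0.087 0.089]
0.32 [0.09]
0.321 [0.087 0.087 0.086 0.087]
0.322 [0.084 0.085 0.085 0.084 0.084]
0.323 [0.091]
0.324 [0.089 0.089 0.086 0.086 0.088]
0.325 [0.083 0.084 0.085 0.085]
0.326 [0.094 0.092]
0.327 [0.09  0.088 0.087 0.085 0.086 0.085]
0.328 [0.085 0.084]
0.33 [0.087 0.086 0.086 0.088 0.088 0.087 0.087 0.085]
0.331 [0.085 0.084]
0.332 [0.09]
0.333 [0.088 0.088 0.089 0.088 0.087 0.088]
0.334 [0.085 0.084 0.082]
```

```bash
python3 -m jog '[[[-1,0,0,0,0.0517],[-1,0,0,0,0.0517],[-1,0,0,0,0.0517],[-1,0.45,-0.45,-0.1,0],[-1,0.45,-0.45,-0.1,0],[-1,0.45,-0.45,-0.1,0],[-1,0.45,-0.45,-0.1,0],[-1,0.45,-0.45,-0.1,0],[-1,0.45,-0.45,-0.1,0],[-1,0.45,-0.45,-0.1,0],[-1,0.025,-0.48,0,0],[-1,0.025,-0.48,0,0],[-1,0.025,-0.48,0,0],[-1,0.025,-0.48,0,0],[-1,0.025,-0.48,0,0],[-1,0.025,-0.48,0,0],[-1,0.025,-0.48,0,0],[-1,0.025,-0.48,0,0]]]'; python3 -c "
from h import *
togo([.5389,.3109,.30],-87.7)"
```

```text
time: 1.9
ee_pos: [0.4705, 0.0331, 0.2855]
tcp_rot: [3.141, 0.063, -0.0]
force: [0.7, -0.2, -1.0]
opening: 0.085
grip_force: 0.0
tcp [0.4705 0.0331 0.2855] y-angle -87.72 turn -0.0002 shift [ 0.7951 -2.7482 -0.1452] t 1.9 j7 -1.752260691838362 F [ 0.6632 -0.2411 -1.0047] open 0.08496575120411513 g 0.0
```

```bash
python3 -m jog '[[[-1,0.1,-0.34,-0.02,0],[-1,0.1,-0.34,-0.02,0],[-1,0.1,-0.34,-0.02,0],[-1,0.1,-0.34,-0.02,0],[-1,0.1,-0.34,-0.02,0],[-1,0.1,-0.34,-0.02,0],[-1,0.1,-0.34,-0.02,0],[-1,0,0,0,0],[-1,0,0,0,0]]]'
python3 - <<'E'
from h import *
togo([.5389,.3109,.30],-87.7)
m=viewer.camera_model("wrist"); p,d=viewer.snapshot("wrist"); cv2.imwrite("pics/w1.png",p); np.savez("w1.npz",p=p,d=d,**m)
print(m)
E
```

```text
time: 2.8
ee_pos: [0.531, 0.2723, 0.2989]
tcp_rot: [3.14, 0.065, -0.002]
force: [0.6, -1.3, 0.4]
opening: 0.0856
grip_force: 0.0
tcp [0.531  0.2723 0.2989] y-angle -87.62 turn 0.0006 shift [ 0.0942 -0.383  -0.0113] t 2.8 j7 -2.2070139692175568 F [ 0.611  -1.3365  0.3974] open 0.08560886138427207 g 0.0
{'mtx': array([[316.1789,   0.    , 320.6293],
       [  0.    , 316.1789, 196.4191],
       [  0.    ,   0.    ,   1.    ]]), 'R': array([[ 0.0402, -0.9992,  0.0014],
       [-0.9561, -0.0381,  0.2905],
       [-0.2902, -0.013 , -0.9569]]), 't': array([0.2505, 0.4597, 0.6025])}
```

View pics/w1.png

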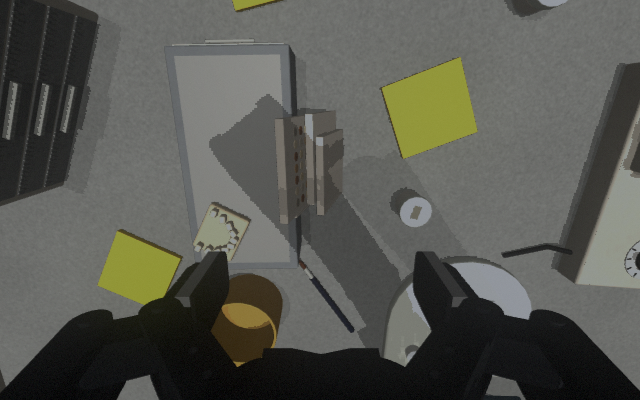

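The wrist view shows the sample plate's top edge and button face, columns 277–305 and rows 118–222. There is one short plate behind it, mostly hidden, and two in front (columns 305–343). The arch model is at (222,232), well clear. I'll measure the top edge from this depth image and cross-check.

Run:
```python
from h import *
z=np.load("w1.npz"); w=cloud(z["d"],z)
H=w[...,2]; m=np.zeros(H.shape,bool); m[100:240,265:330]=(H[100:240,265:330]>.125)
print(m.sum(),rect(w,m))
n=np.array([np.cos(np.radians(92.3)),np.sin(np.radians(92.3))]); t=np.array([n[1],-n[0]])
P=w[m]; s=P[:,:2]@n; q=P[:,:2]@t
print("q range",np.percentile(q,[0,1,99,100]))
c=(q>.53)&(q<.57); b=np.round(s[c]/.0015)*.0015
for k in np.unique(b): print(k.round(4),np.median(P[c][b==k][:,2]).round(4),(b==k).sum())
e=P[P[:,2]>.152]; r=cv2.minAreaRect(e[:,:2].astype(np.float32)); print(r)
for lo,hi in((.505,.525),(.54,.56),(.575,.595)):
    k=(q>lo)&(q<hi)&(P[:,2]>.15); print(np.percentile(s[k],[2,50,98]), np.median(P[k][:,2]))
togo([.5389,.3109,.17],-87.7)
```

```text
2182 ((0.5382788181304932, 0.30459660291671753), (0.09969403594732285, 0.018059158697724342), 3.269080638885498)
q range [0.5001 0.5018 0.5993 0.5999]
0.2745 0.128 61
0.276 0.1329 71
0.2775 0.1366 80
0.279 0.1419 85
0.2805 0.1472 87
0.282 0.1527 96
0.2835 0.1566 74
0.285 0.1569 62
0.2865 0.1564 72
0.288 0.1559 61
0.2895 0.1555 67
0.291 0.1552 57
0.2925 0.1543 2
((0.5378007292747498, 0.30829688906669617), (0.09916140884160995, 0.01061609759926796), 3.269080638885498)
[0.2808 0.2855 0.2907] 0.15588467158340558
[0.2814 0.2859 0.2913] 0.1558768721760343
[0.2819 0.2864 0.2917] 0.15599885037754074
tcp [0.5313 0.271  0.299 ] y-angle -87.73 turn -0.0002 shift [ 0.0936 -0.3976  1.2894] t 2.85 j7 -2.2070094660425115 F [-0.1787 -1.1583  0.0276] open 0.08545990881378486 g 0.0
```

```bash
python3 -m jog '[[[-1,0.083,-0.385,0,0],[-1,0,0,0,-0.006],[-1,0,0,0.4,0],[-1,0,0,0.4,0],[-1,0,0,0.4,0],[-1,0,0,0,0],[-1,0,0,0,0]]]'; python3 -c "
from h import *
togo([.538,.3098,.150],-87)"
```

```text
time: 3.55
ee_pos: [0.5385, 0.3096, 0.1802]
tcp_rot: [3.14, 0.081, -0.001]
force: [0.2, -0.1, -0.8]
opening: 0.0851
grip_force: 0.0
tcp [0.5385 0.3096 0.1802] y-angle -87.05 turn -0.0004 shift [-0.0047 -0.002   0.3025] t 3.55 j7 -2.2939012292951984 F [ 0.1859 -0.1139 -0.8402] open 0.08510005560257453 g 0.0
```

```bash
python3 -m jog '[[[-1,0,0,0.15,0],[-1,0,0,0.15,0],[-1,0,0,0,0],[1,0,0,0,0],[1,0,0,0,0],[1,0,0,0,0],[1,0,0,0,0],[1,0,0,0,0],[1,0,0,0,0]]]'
python3 - <<'E'
from h import *
togo([.538,.3098,.150],-87)
for c in("side","top"):
    p,d=viewer.snapshot(c); np.savez(c+"1.npz",p=p,d=d)
    a=p[220:340,240:400] if c=="side" else p[150:270,170:330]
    cv2.imwrite(f"pics/{c}1.png",cv2.resize(a,None,fx=2.5,fy=2.5,interpolation=2))
A,B=[cv2.imread(f"pics/{c}1.png") for c in("side","top")]; cv2.imwrite("pics/g1.png",np.hstack([A,B]))
E
```

```text
time: 4.45
ee_pos: [0.5382, 0.3102, 0.1494]
tcp_rot: [3.14, 0.082, -0.0]
force: [0.1, 0.1, -1.0]
opening: 0.0069
grip_force: 56.9
tcp [0.5382 0.3102 0.1494] y-angle -87.0 turn 0.0 shift [-0.0022  0.0037 -0.0056] t 4.45 j7 -2.307383517377065 F [ 0.0899  0.113  -0.992 ] open 0.006918305655202838 g 56.884169206023216
```

View pics/g1.png

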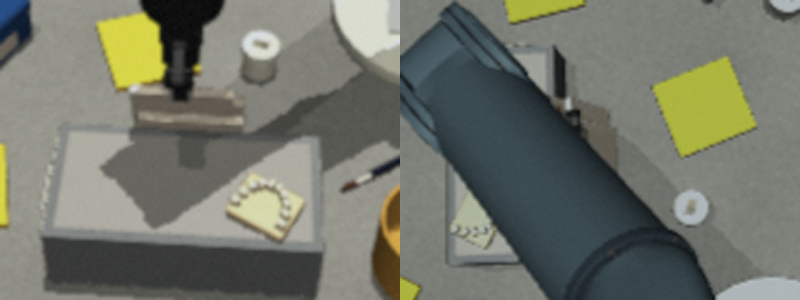

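The fingers hold the top edge at 57 N with almost no net wrist force, and the row looks undisturbed. I'll draw it up along its own lean.

```bash
python3 -m jog '[[[1,0,-0.027,-0.096,0],[1,0,-0.04,-0.145,0],[1,0,-0.053,-0.193,0],[1,0,-0.053,-0.193,0],[1,0,-0.053,-0.193,0],[1,0,-0.053,-0.193,0],[1,0,-0.053,-0.193,0],[1,0,-0.053,-0.193,0],[1,0,-0.053,-0.193,0],[1,0,0,0,0],[1,0,0,0,0]]]'
python3 - <<'E'
from h import *
togo([.538,.3098,.150],-87)
for c in("side","wrist"):
    m=viewer.camera_model(c); p,d=viewer.snapshot(c); np.savez(c+"2.npz",p=p,d=d,**m)
    a=p[150:350,220:420] if c=="side" else p
    cv2.imwrite(f"pics/{c}2.png",cv2.resize(a,(400,400) if c=="side" else (400,250),interpolation=2))
A,B=[cv2.imread(f"pics/{c}2.png") for c in("side","wrist")]; B=cv2.copyMakeBorder(B,0,150,0,0,0); cv2.imwrite("pics/g2.png",np.hstack([A,B]))
E
```

```text
time: 5.65
ee_pos: [0.5357, 0.355, 0.3093]
tcp_rot: [-3.14, -0.084, -0.001]
force: [0.4, -0.3, -2.8]
opening: 0.0063
grip_force: 55.7
tcp [0.5357 0.355  0.3093] y-angle -86.95 turn 0.0004 shift [-0.0024  0.4534  1.5931] t 5.65 j7 -2.3117241503720956 F [ 0.4144 -0.2631 -2.8044] open 0.0063459340944392205 g 55.70120616350323
```

View pics/g2.png

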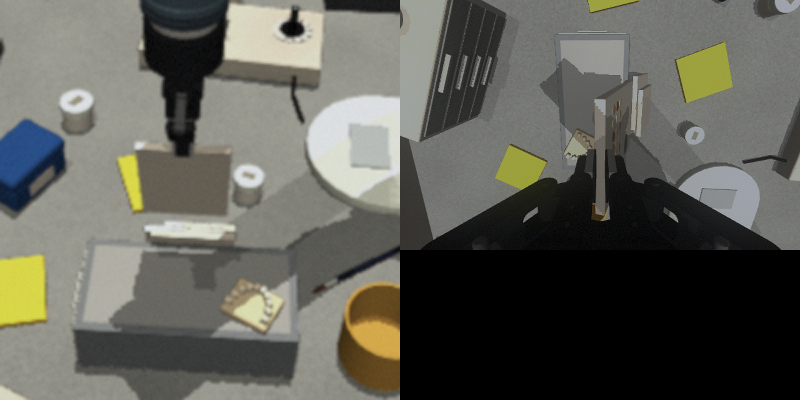

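The plate hangs clear at about 2.8 N, and the three short plates are still leaning together on the case, jar and arch model untouched. Next I'll measure the held plate's plane and outline.

```bash
cat >> h.py <<'E'
def plate(npz,box,zlo,m=None):
    z=np.load(npz); m=m or z; w=cloud(z["d"],m); u0,v0,u1,v1=box
    P=w[v0:v1,u0:u1].reshape(-1,3); P=P[P[:,2]>zlo]
    for k in range(4):
        c=np.median(P,0) if k==0 else P.mean(0); _,_,V=np.linalg.svd(P-c); n=V[2]
        r=(P-c)@n; P=P[abs(r)<max(.003,2*np.median(abs(r)))]
    n=n*np.sign(n[1]); t=np.array([n[1],-n[0],0]); t/=np.linalg.norm(t); up=np.cross(t,n); up*=np.sign(up[2])
    q=(P-c)@t; h=(P-c)@up
    print("pts",len(P),"n",n,"tilt",np.arcsin(up[1]).round(4),"nyaw",np.degrees(np.arctan2(n[1],n[0])).round(2),"c",c,
      "q",np.percentile(q,[1,99])+c@t,"z range",np.percentile(P[:,2],[0.5,99.5]),"width",np.ptp(np.percentile(q,[1,99])))
    # roll: lowest point at each end
    for a,b in((-.04,-.02),(-.01,.01),(.02,.04)):
        k=(q>a)&(q<b); 
        if k.sum()>5: print("  end",a,"bottom",P[k][np.argsort(P[k][:,2])[:5]].mean(0),"top",P[k][np.argsort(-P[k][:,2])[:5]].mean(0))
    return P,n,up,c
E
python3 - <<'E'
from h import *
plate("side2.npz",(288,222,336,258),.13)
E
```

```text
pts 1436 n [-0.0516  0.9631 -0.2641] tilt 0.2668 nyaw 93.07 c [0.5372 0.342  0.2425] q [0.5064 0.6035] z range [0.1596 0.3232] width 0.09711210003935092
  end -0.04 bottom [0.5105 0.318  0.1617] top [0.5037 0.3586 0.3141]
  end -0.01 bottom [0.5356 0.3183 0.1582] top [0.5314 0.3659 0.327 ]
  end 0.02 bottom [0.5702 0.3204 0.1594] top [0.5642 0.3615 0.3135]
```

Run:
```python
from h import *
w=cloud(np.load("top0.npz")["d"],viewer.camera_model("top"))
H=w[...,2]; m=np.zeros(H.shape,bool); m[165:275,355:425]=((H>.037)&(H<.053))[165:275,355:425]
P=w[m]; 
ex=np.array([np.cos(np.radians(87.7)),np.sin(np.radians(87.7))]); ey=np.array([-ex[1],ex[0]])
O=np.array([.5149,-.1772])
X=(P[:,:2]-O)@ex; Y=(P[:,:2]-O)@ey
# front/back edges by slices -> yaw check
f=[];g=[];yy=np.arange(-.13,.14,.01)
for y in yy:
    k=abs(Y-y)<.005; f.append(np.percentile(X[k],0.5)); g.append(np.percentile(X[k],99.5))
print("front edge slope deg",np.degrees(np.polyfit(yy,f,1)[0]),np.mean(f),"back",np.round(g,3))
W=w[165:232,355:425].reshape(-1,3); X=(W[:,:2]-O)@ex; Y=(W[:,:2]-O)@ey
for y0 in(-.12,-.09,-.06,-.03):
    k=(abs(Y-y0)<.008)&(abs(X)<.06); b=np.round(X[k]/.003)*.003
    print(y0,[(float(x.round(3)),float(np.median(W[k][b==x][:,2]).round(3))) for x in np.unique(b)])
k=(W[:,2]>.125)&(abs(X)<.08); print("rest top Y",np.percentile(Y[k],[1,99]),"X",np.percentile(X[k],[5,50,95]))
for y0 in(-.12,-.03):
    j=k&(abs(Y-y0)<.02); print(np.median(X[j]))
```

```text
front edge slope deg -0.15221476498832676 -0.07283515446452035 back [0.074 0.074 0.075 0.075 0.074 0.074 0.074 0.074 0.074 0.074 0.074 0.075 0.073 0.075 0.074 0.074 0.074 0.073 0.074 0.075 0.073 0.075 0.074 0.074
 0.074 0.073 0.073]
-0.12 [(-0.06, 0.043), (-0.057, 0.045), (-0.054, 0.046), (-0.051, 0.045), (-0.048, 0.047), (-0.045, 0.045), (-0.042, 0.045), (-0.039, 0.044), (-0.036, 0.045), (-0.033, 0.046), (-0.03, 0.046), (-0.027, 0.045), (-0.024, 0.045), (-0.021, 0.043), (-0.018, 0.048), (-0.012, 0.054), (-0.009, 0.043), (-0.006, 0.046), (-0.003, 0.045), (-0.0, 0.045), (0.003, 0.046), (0.006, 0.046), (0.009, 0.047), (0.012, 0.049), (0.015, 0.061), (0.018, 0.07), (0.024, 0.095), (0.03, 0.115), (0.033, 0.129), (0.039, 0.138), (0.042, 0.124), (0.045, 0.111), (0.048, 0.109), (0.051, 0.11), (0.054, 0.111), (0.057, 0.111), (0.06, 0.108)]
-0.09 [(-0.06, 0.045), (-0.057, 0.047), (-0.054, 0.045), (-0.051, 0.046), (-0.048, 0.045), (-0.045, 0.046), (-0.042, 0.046), (-0.039, 0.044), (-0.036, 0.044), (-0.033, 0.047), (-0.03, 0.046), (-0.027, 0.046), (-0.024, 0.045), (-0.021, 0.046), (-0.018, 0.04
[... 955 characters left out ...]
6, 0.111)]
-0.03 [(-0.06, 0.053), (-0.057, 0.044), (-0.054, 0.045), (-0.051, 0.043), (-0.048, 0.047), (-0.045, 0.047), (-0.042, 0.047), (-0.039, 0.045), (-0.036, 0.046), (-0.033, 0.045), (-0.03, 0.046), (-0.027, 0.045), (-0.024, 0.045), (-0.021, 0.046), (-0.015, 0.056), (-0.012, 0.053), (-0.009, 0.045), (-0.006, 0.047), (-0.003, 0.045), (-0.0, 0.047), (0.003, 0.045), (0.006, 0.046), (0.009, 0.047), (0.012, 0.047), (0.018, 0.072), (0.027, 0.1), (0.033, 0.128), (0.036, 0.131), (0.039, 0.124), (0.042, 0.111), (0.045, 0.11), (0.048, 0.109), (0.051, 0.108), (0.054, 0.11), (0.057, 0.109), (0.06, 0.105)]
rest top Y [-0.1392 -0.0106] X [0.0339 0.0392 0.0427]
0.038813885188015575
0.039110515026487734
```

```bash
python3 -m jog '[[[1,0,0,-0.08,0],[1,0,0,-0.08,0.0148],[1,0,0,0,0.0149],[1,0,0,0,0.0149],[1,0.02,0.1,0,0],[1,0.03,0.2,0,0],[1,0.03,0.3,0,0],[1,0.03,0.35,0,0],[1,0.03,0.35,0,0],[1,0.03,0.35,0,0],[1,0.03,0.35,0,0],[1,0.03,0.35,0,0],[1,0.03,0.35,0,0],[1,0.03,0.35,0,0],[1,0.03,0.35,0,0],[1,0.03,0.35,0,0],[1,0.03,0.3,0,0],[1,0.03,0.2,0,0],[1,0,0.1,0,0],[1,0,0,0,0]]]'; python3 -c "
from h import *
togo([.5916,-.136,.25],-92.3)"
```

```text
time: 7.75
ee_pos: [0.5585, -0.0836, 0.3245]
tcp_rot: [3.14, -0.069, -0.001]
force: [-0.1, -0.2, -1.5]
opening: 0.0067
grip_force: 55.8
tcp [ 0.5585 -0.0836  0.3245] y-angle -92.5 turn -0.0017 shift [0.352  0.5095 0.7455] t 7.75 j7 -1.6045744395934844 F [-0.1165 -0.1857 -1.4678] open 0.006687309454422083 g 55.7726756343618
```

```bash
python3 -m jog '[[[1,0.12,0.17,0,0],[1,0.12,0.17,0,-0.0017],[1,0.11,0.17,0,0],[1,0,0,0,0],[1,0,0,0,0],[1,0,0,0,0]]]'
python3 - <<'E'
from h import *
togo([.5916,-.136,.25],-92.3)
p,d=viewer.snapshot("side"); np.savez("side3.npz",p=p,d=d)
m=viewer.camera_model("side"); w=cloud(d,m); u,v=proj(np.array([[.5916,-.155,.25]]),m)[0]; print(u,v)
plate("side3.npz",(int(u-35),int(v-50),int(u+35),int(v+50)),.15,m)
E
```

```text
time: 8.35
ee_pos: [0.5919, -0.1321, 0.3248]
tcp_rot: [-3.14, 0.055, 0.001]
force: [0.6, -0.5, -2.1]
opening: 0.0062
grip_force: 57.8
tcp [ 0.5919 -0.1321  0.3248] y-angle -92.0 turn 0.0025 shift [-0.0009  0.0402  0.7477] t 8.35 j7 -1.518138842182143 F [ 0.6293 -0.5316 -2.1162] open 0.006198659085024572 g 57.80646591447294
313.21842311918533 114.3972561588002
pts 1082 n [ 0.0314  0.9843 -0.1734] tilt 0.1742 nyaw 88.17 c [ 0.5929 -0.1365  0.2603] q [0.5486 0.6455] z range [0.1705 0.4062] width 0.09689950412439749
  end -0.04 bottom [ 0.5648 -0.1512  0.1742] top [ 0.5605 -0.1255  0.3268]
  end -0.01 bottom [ 0.5953 -0.1522  0.1746] top [ 0.5952 -0.116   0.3731]
  end 0.02 bottom [ 0.6235 -0.1542  0.1707] top [ 0.6206 -0.1267  0.3248]
```

Run:
```python
from h import *
m=viewer.camera_model("side")
for f,b in(("side2.npz",(280,215,345,265)),("side3.npz",(278,60,348,165))):
    z=np.load(f); w=cloud(z["d"],m); u0,v0,u1,v1=b; g=w[v0:v1,u0:u1]; zc=.155
    k=(g[...,2]>zc)&(g[...,2]<.30); P=g[k]; yc=np.median(P[:,1]); P=P[abs(P[:,1]-yc)<.04]
    A=np.c_[P[:,0],P[:,2],np.ones(len(P))]
    for i in range(4):
        c,*_=np.linalg.lstsq(A,P[:,1],rcond=None); r=P[:,1]-A@c; o=abs(r)<.004; P,A=P[o],A[o]
    print(f,len(P),"dy/dz tilt",np.arctan(c[1]),"yaw",90+np.degrees(np.arctan(c[0])),"resid",r.std())
    q=P[:,0]; lo=[]
    xs=np.arange(np.percentile(q,3),np.percentile(q,97),.006)
    for x in xs: lo.append(P[abs(q-x)<.004][:,2].min())
    s,i=np.polyfit(xs,lo,1); print(" bottom slope",s,"mean",np.mean(lo),"xr",np.percentile(q,[.5,99.5]),"y at bottom",c@[np.mean(xs),np.mean(lo),1])
```

```text
side2.npz 1276 dy/dz tilt 0.2686896973579123 yaw 93.07160923159954 resid 0.0007750285436077389
 bottom slope -0.014838630012642597 mean 0.16008061297718287 xr [0.4881 0.5871] y at bottom 0.31928602532427564
side3.npz 1020 dy/dz tilt 0.15900210385120292 yaw 87.83809707112181 resid 0.0017774900175524652
 bottom slope -0.022498831815174716 mean 0.17009211047979203 xr [0.5438 0.6417] y at bottom -0.15104150282044904
```

The plate has settled to a 0.16 lean in the pinch, yaw 87.8° and level. Its foot will fit in the channel once I shift the arm about 20 mm towards the front, and then I'll lower.

```bash
python3 -m jog '[[[1,0,0.05,0,0],[1,0,0.07,0,0],[1,0,0.06,0,0],[1,0,0.024,0,0],[1,0,0,0.1,0],[1,0,0,0.15,0],[1,0,0,0.15,0],[1,0,0,0.15,0],[1,0,0,0.1,0],[1,0,0,0.05,0],[1,0,0,0,0],[1,0,0,0,0],[1,0,0,0,0]]]'
python3 - <<'E'
from h import *
togo([.5916,-.1525,.2],-92.3)
p,d=viewer.snapshot("side"); np.savez("side4.npz",p=p,d=d)
m=viewer.camera_model("side"); u0,v0,u1,v1=278,60,348,185
g=cloud(d,m)[v0:v1,u0:u1]; P=g[(g[...,2]>.145)&(g[...,2]<.235)]; yc=np.median(P[:,1]); P=P[abs(P[:,1]-yc)<.03]; A=np.c_[P[:,0],P[:,2],np.ones(len(P))]
for i in range(4):
    c,*_=np.linalg.lstsq(A,P[:,1],rcond=None); r=P[:,1]-A@c; o=abs(r)<.004; P,A=P[o],A[o]
print(len(P),np.arctan(c[1]),90+np.degrees(np.arctan(c[0])),r.std(),"y at z=.1",c@[.592,.1,1],np.percentile(P[:,0],[.5,99.5]))
E
```

```text
time: 9.7
ee_pos: [0.5918, -0.1546, 0.2556]
tcp_rot: [3.141, -0.059, 0.002]
force: [0.2, 0.6, -2.5]
opening: 0.0066
grip_force: 57.8
tcp [ 0.5918 -0.1546  0.2556] y-angle -92.14 turn 0.0014 shift [-0.0035 -0.0211  0.5556] t 9.7 j7 -1.4934233797324037 F [ 0.1659  0.6045 -2.48  ] open 0.006638939618262464 g 57.81271399464458
652 0.16404927598297298 87.84705045888724 0.0017211696901133454 y at z=.1 -0.1742777646201408 [0.5447 0.6423]
```

```bash
python3 -m jog '[[[1,-0.015,-0.01,0.1,0],[1,0,0,0.15,0],[1,0,0,0.15,0],[1,0,0,0.08,0],[1,0,0,0.03,0],[1,0,0,0,0],[1,0,0,0,0]]]'; python3 -m jog '[[[1,0,0,0.02,0],[1,0,0,0.02,0],[1,0,0,0,0]]]'
```

```text
time: 10.45
ee_pos: [0.5902, -0.1536, 0.2042]
tcp_rot: [3.141, -0.059, 0.001]
force: [0.0, 0.4, -1.7]
opening: 0.0063
grip_force: 57.8
time: 10.75
ee_pos: [0.5897, -0.1535, 0.1997]
tcp_rot: [-3.141, 0.059, 0.0]
force: [-0.0, 0.1, -2.9]
opening: 0.0061
grip_force: 57.8
```

```bash
python3 -m jog '[[[1,0,0,0.015,0],[1,0,0,0,0]]]'; python3 -m jog '[[[1,0,0,0.015,0],[1,0,0,0,0]]]'
```

```text
time: 10.95
ee_pos: [0.5905, -0.1532, 0.1995]
tcp_rot: [-3.141, 0.058, -0.002]
force: [-2.0, 1.7, 3.8]
opening: 0.006
grip_force: 58.8
time: 11.15
ee_pos: [0.5912, -0.1529, 0.1994]
tcp_rot: [-3.141, 0.058, -0.005]
force: [-4.9, 2.1, 13.0]
opening: 0.0063
grip_force: 60.1
```

Touchdown at z 0.1995. Next I'll lean it back onto the rest along an arc.

```bash
python3 -m jog '[[[1,0,0,-0.015,0],[1,0,-0.03,0.003,0],[1,0,-0.03,0.004,0],[1,0,-0.03,0.006,0],[1,0,-0.03,0.007,0],[1,0,0,0,0]]]'; python3 -m jog '[[[1,0,-0.03,0.007,0],[1,0,-0.02,0.006,0],[1,0,0,0,0]]]'
python3 - <<'E'
from h import *
togo([.5916,-.133,.1955],-92.3)
p,d=viewer.snapshot("side"); np.savez("side5.npz",p=p,d=d)
m=viewer.camera_model("side"); u0,v0,u1,v1=278,60,348,185
g=cloud(d,m)[v0:v1,u0:u1]; P=g[(g[...,2]>.142)&(g[...,2]<.19)]; yc=np.median(P[:,1]); P=P[abs(P[:,1]-yc)<.03]; A=np.c_[P[:,0],P[:,2],np.ones(len(P))]
for i in range(4):
    c,*_=np.linalg.lstsq(A,P[:,1],rcond=None); r=P[:,1]-A@c; o=abs(r)<.003; P,A=P[o],A[o]
print(len(P),np.arctan(c[1]),90+np.degrees(np.arctan(c[0])),r.std(),"y at z=.139,.045",c@[.592,.139,1],c@[.592,.045,1],np.percentile(P[:,0],[.5,99.5]))
E
```

```text
time: 11.75
ee_pos: [0.5908, -0.1411, 0.1972]
tcp_rot: [3.141, -0.058, 0.002]
force: [-2.1, 1.1, 7.0]
opening: 0.0062
grip_force: 61.4
time: 12.05
ee_pos: [0.5911, -0.1364, 0.1961]
tcp_rot: [3.14, -0.058, 0.002]
force: [-3.1, 0.8, 7.1]
opening: 0.0066
grip_force: 63.0
tcp [ 0.5911 -0.1364  0.1961] y-angle -92.11 turn 0.0016 shift [ 0.0034 -0.0346  0.0058] t 12.05 j7 -1.5365539850650165 F [-3.1273  0.8154  7.1234] open 0.0065626065809807664 g 62.95401521958411
296 0.2793761818660021 87.80610940302678 0.0014082836270065016 y at z=.139,.045 -0.146273291357102 -0.1732399217466338 [0.5423 0.641 ]
```

```bash
python3 -m jog '[[[1,0,0,-0.007,0],[1,0,-0.02,0,0],[1,0,-0.02,0,0],[1,0,0,0,0]]]'; python3 -m jog '[[[1,0,-0.015,0,0],[1,0,0,0,0]]]'
```

```text
time: 12.5
ee_pos: [0.5907, -0.1335, 0.1955]
tcp_rot: [3.14, -0.059, 0.0]
force: [0.2, -3.5, 0.6]
opening: 0.0059
grip_force: 62.8
time: 12.7
ee_pos: [0.5905, -0.1311, 0.1952]
tcp_rot: [3.141, -0.059, -0.001]
force: [-0.5, -5.1, -2.6]
opening: 0.0063
grip_force: 60.5
```

It now pushes on the rest at about 5 N. I'll open slightly and check.

```bash
python3 -m jog '[[[0.75,0,0,0,0],[0.6,0,0,0,0],[0.5,0,0,0,0],[0.5,0,0,0,0],[0.5,0,0,0,0]]]'
python3 - <<'E'
from h import *
togo([.5916,-.133,.1955],-92.3)
p,d=viewer.snapshot("side"); np.savez("side6.npz",p=p,d=d)
m=viewer.camera_model("side"); u0,v0,u1,v1=278,60,348,185
g=cloud(d,m)[v0:v1,u0:u1]; P=g[(g[...,2]>.142)&(g[...,2]<.195)]; yc=np.median(P[:,1]); P=P[abs(P[:,1]-yc)<.03]; A=np.c_[P[:,0],P[:,2],np.ones(len(P))]
for i in range(4):
    c,*_=np.linalg.lstsq(A,P[:,1],rcond=None); r=P[:,1]-A@c; o=abs(r)<.003; P,A=P[o],A[o]
print(len(P),np.arctan(c[1]),90+np.degrees(np.arctan(c[0])),r.std(),"y at z=.139,.045",c@[.592,.139,1],c@[.592,.045,1],np.percentile(P[:,0],[.5,99.5]))
E
```

```text
time: 13.2
ee_pos: [0.5908, -0.1306, 0.1958]
tcp_rot: [-3.141, 0.058, -0.0]
force: [-0.3, -0.2, -0.2]
opening: 0.0216
grip_force: 0.0
tcp [ 0.5908 -0.1306  0.1958] y-angle -92.12 turn 0.0015 shift [0.0094 0.0236 0.0026] t 13.2 j7 -1.5455877197477934 F [-0.2618 -0.2037 -0.1998] open 0.021582566883123606 g 0.0
286 0.32375188703995134 87.33413534408531 0.0013583637097412293 y at z=.139,.045 -0.14352355802262862 -0.17506605924948104 [0.5418 0.6414]
```

```bash
python3 -m jog '[[[0.2,0,0,0,0],[0.2,0,0,0,0],[0.2,0,0,-0.1,0],[0.2,0,0,-0.3,0],[0.5,0,0,-0.3,0],[1,-0.3,0.2,-0.3,0],[1,-0.3,0.35,0,0],[1,-0.3,0.35,0,0],[1,0,0.2,0,0],[1,0,0,0,0],[1,0,0,0,0]]]'
python3 - <<'E'
from h import *
togo([.5916,-.22,.2],-92.3)
for c in("side","top","wrist"):
    m=viewer.camera_model(c); p,d=viewer.snapshot(c); np.savez(c+"7.npz",p=p,d=d,**m)
    if c=="wrist": cv2.imwrite("pics/w7.png",p)
z=np.load("side7.npz"); g=cloud(z["d"],z)[100:185,278:348]; P=g[(g[...,2]>.142)&(g[...,2]<.195)]; P=P[abs(P[:,1]+.135)<.03]; A=np.c_[P[:,0],P[:,2],np.ones(len(P))]
for i in range(4):
    c,*_=np.linalg.lstsq(A,P[:,1],rcond=None); r=P[:,1]-A@c; o=abs(r)<.003; P,A=P[o],A[o]
print("side back",len(P),np.arctan(c[1]),90+np.degrees(np.arctan(c[0])),"y@.139,.045",c@[.592,.139,1],c@[.592,.045,1],np.percentile(P[:,0],[.5,99.5]))
for f in("top7.npz","wrist7.npz"):
    z=np.load(f); w=cloud(z["d"],z); P=w[(w[...,2]>.07)&(w[...,2]<.19)&(abs(w[...,0]-.592)<.047)&(w[...,1]>-.19)&(w[...,1]<-.10)]
    if len(P)<50: print(f,"few"); continue
    A=np.c_[P[:,0],P[:,2],np.ones(len(P))]
    for i in range(6):
        c,*_=np.linalg.lstsq(A,P[:,1],rcond=None); r=P[:,1]-A@c; o=abs(r)<max(.003,1.5*r.std()); P,A=P[o],A[o]
    print(f,"front",len(P),np.arctan(c[1]),90+np.degrees(np.arctan(c[0])),"y@.2,.07,.045",c@[.592,.2,1],c@[.592,.07,1],c@[.592,.045,1],r.std())
E
```

```text
time: 14.35
ee_pos: [0.497, -0.2372, 0.2963]
tcp_rot: [-3.141, 0.059, -0.001]
force: [-0.4, 1.2, -0.3]
opening: 0.0001
grip_force: 0.0
tcp [ 0.497  -0.2372  0.2963] y-angle -92.15 turn 0.0012 shift [ 0.9373 -0.21    0.9642] t 14.35 j7 -1.2836174750846625 F [-0.3534  1.1637 -0.2924] open 6.885989203601325e-05 g 0.0
side back 306 0.3165261575826155 87.69093793918151 y@.139,.045 -0.14286217514154242 -0.17365079289962623 [0.5419 0.6412]
top7.npz front 237 -0.26715101709786937 88.32517646309711 y@.2,.07,.045 -0.1504202743486933 -0.11484013973615068 -0.10799780615681556 0.004080388298212342
wrist7.npz front 9261 0.3334372283202342 87.59465744007738 y@.2,.07,.045 -0.13433556811605396 -0.17936365574156435 -0.18802290336185482 0.0005203544228004728
```

View pics/w7.png

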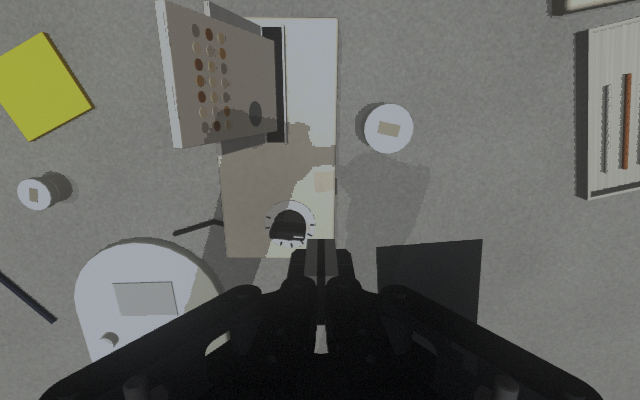

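The plate leans on the rest, buttons out and yaw 87.6°, seen at columns 155–285, rows 0–148. Its lean is 0.333, though, so the foot sits about 6 mm out from the rest. The gripper can't push the foot in because its body would hit the plate. I'll pinch the top again, tip it a little upright, lift 3 mm, move it in and lower.

```bash
python3 -m jog '[[[0,0.302,-0.368,0,0.002],[0,0.302,-0.368,0,0],[0,0.302,-0.368,0,0],[0,0,0,0.3,0],[0,0,0,0.3,0],[0,0,0,0.2,0],[0,0,0,0,0],[0,0,0,0,0]]]'; python3 -c "
from h import *
togo([.5916,-.130,.192],-92.35)"
```

```text
time: 15.3
ee_pos: [0.592, -0.13, 0.2162]
tcp_rot: [-3.141, 0.063, -0.0]
force: [1.2, 0.2, 0.7]
opening: 0.0426
grip_force: 0.0
tcp [ 0.592  -0.13    0.2162] y-angle -92.3 turn 0.0004 shift [-0.0041  0.0003  0.2415] t 15.3 j7 -1.5472436766721187 F [1.1829 0.2414 0.7391] open 0.04263277054780184 g 0.0
```

```bash
python3 -m jog '[[[0,0,0,0.12,0],[0,0,0,0.12,0],[0,0,0,0,0],[1,0,0,0,0],[1,0,0,0,0],[1,0,0,0,0],[1,0,0,0,0]]]'; python3 -m jog '[[[1,0,0.03,-0.007,0],[1,0,0.03,-0.009,0],[1,0,0.03,-0.009,0],[1,0,0.03,-0.007,0],[1,0,0,0,0],[1,0,0,-0.04,0],[1,0,0,0,0]]]';  python3 - <<'E'
from h import *
togo([.5916,-.130,.192],-92.35)
m=viewer.camera_model("side"); p,d=viewer.snapshot("side")
g=cloud(d,m)[100:185,278:348]; P=g[(g[...,2]>.142)&(g[...,2]<.192)]; P=P[abs(P[:,1]+.145)<.03]; A=np.c_[P[:,0],P[:,2],np.ones(len(P))]
for i in range(4):
    c,*_=np.linalg.lstsq(A,P[:,1],rcond=None); r=P[:,1]-A@c; o=abs(r)<.003; P,A=P[o],A[o]
print("side back",len(P),np.arctan(c[1]),90+np.degrees(np.arctan(c[0])),"y@.139,.045",c@[.592,.139,1],c@[.592,.045,1],np.percentile(P[:,0],[.5,99.5]))
E
```

```text
time: 16.0
ee_pos: [0.5919, -0.1311, 0.1922]
tcp_rot: [3.141, -0.065, 0.001]
force: [-0.3, 0.5, 0.8]
opening: 0.0069
grip_force: 56.5
time: 16.7
ee_pos: [0.5908, -0.1433, 0.1989]
tcp_rot: [3.141, -0.066, -0.001]
force: [0.6, -0.5, -2.5]
opening: 0.0067
grip_force: 56.1
tcp [ 0.5908 -0.1433  0.1989] y-angle -92.4 turn -0.0004 shift [ 0.0024 -0.133   0.0688] t 16.7 j7 -1.529989594843433 F [ 0.6342 -0.4627 -2.4717] open 0.006716933891714978 g 56.11865049228072
side back 285 0.2469779486808732 87.68053987268486 y@.139,.045 -0.1523342702999554 -0.17603404906454304 [0.5428 0.6394]
```

```bash
python3 -m jog '[[[1,0,-0.03,0,0],[1,0,-0.025,0,0],[1,0,0,0,0],[1,0,0,0.02,0],[1,0,0,0,0]]]'; python3 -m jog '[[[1,0,0,0.012,0],[1,0,0,0.012,0],[1,0,0,0,0]]]'
```

```text
time: 17.25
ee_pos: [0.5912, -0.1376, 0.1966]
tcp_rot: [3.141, -0.065, -0.001]
force: [0.7, 0.2, -1.4]
opening: 0.0067
grip_force: 56.7
time: 17.55
ee_pos: [0.592, -0.1374, 0.196]
tcp_rot: [3.141, -0.065, 0.003]
force: [-2.6, -0.2, 7.7]
opening: 0.0066
grip_force: 58.4
```

Foot down (about 8 N). Now I'll lean it in gently until the rest pushes back.

```bash
python3 -m jog '[[[1,0,-0.02,0.0,0],[1,0,-0.02,0.002,0],[1,0,0,0,0]]]'; python3 -m jog '[[[1,0,-0.015,0,0],[1,0,0,0,0]]]';  python3 - <<'E'
from h import *
togo([.5916,-.130,.192],-92.35)
m=viewer.camera_model("side"); p,d=viewer.snapshot("side")
g=cloud(d,m)[100:185,278:348]; P=g[(g[...,2]>.142)&(g[...,2]<.192)]; P=P[abs(P[:,1]+.145)<.03]; A=np.c_[P[:,0],P[:,2],np.ones(len(P))]
for i in range(4):
    c,*_=np.linalg.lstsq(A,P[:,1],rcond=None); r=P[:,1]-A@c; o=abs(r)<.003; P,A=P[o],A[o]
print("side back",len(P),np.arctan(c[1]),90+np.degrees(np.arctan(c[0])),"y@.139,.045",c@[.592,.139,1],c@[.592,.045,1],np.percentile(P[:,0],[.5,99.5]))
E
```

```text
time: 17.85
ee_pos: [0.5917, -0.1336, 0.1944]
tcp_rot: [3.14, -0.065, 0.001]
force: [0.6, -1.5, 1.6]
opening: 0.0065
grip_force: 60.4
time: 18.05
ee_pos: [0.5916, -0.1323, 0.1941]
tcp_rot: [3.14, -0.065, -0.0]
force: [0.5, -3.3, -1.6]
opening: 0.0067
grip_force: 61.1
tcp [ 0.5916 -0.1323  0.1941] y-angle -92.38 turn -0.0003 shift [-0.0005 -0.0231  0.021 ] t 18.05 j7 -1.5503487921011532 F [ 0.4841 -3.3237 -1.5513] open 0.006666672100572671 g 61.091110948473215
side back 291 0.30777798705994314 87.50398447245279 y@.139,.045 -0.14376777604435004 -0.17364842372233738 [0.5418 0.6401]
```

```bash
python3 -m jog '[[[0.75,0,0,0,0],[0.6,0,0,0,0],[0.2,0,0,0,0],[0.2,0,0,0,0],[0.2,0,0,-0.1,0],[0.2,0,0,-0.3,0],[0.5,0,0,-0.3,0],[1,-0.3,0.2,-0.3,0],[1,-0.3,0.35,0,0],[1,-0.3,0.35,0,0],[1,0,0.2,0,0],[1,0,0,0,0],[1,0,0,0,0]]]'
python3 - <<'E'
from h import *
togo([.5916,-.130,.25],-92.35)
for c in("wrist",):
    m=viewer.camera_model(c); p,d=viewer.snapshot(c); np.savez(c+"8.npz",p=p,d=d,**m)
for f in("wrist7.npz","wrist8.npz"):
    z=np.load(f); w=cloud(z["d"],z); P=w[(w[...,2]>.07)&(w[...,2]<.19)&(abs(w[...,0]-.592)<.047)&(w[...,1]>-.19)&(w[...,1]<-.10)]
    A=np.c_[P[:,0],P[:,2],np.ones(len(P))]
    for i in range(6):
        c,*_=np.linalg.lstsq(A,P[:,1],rcond=None); r=P[:,1]-A@c; o=abs(r)<max(.003,1.5*r.std()); P,A=P[o],A[o]
    print(f,"front",len(P),np.arctan(c[1]),90+np.degrees(np.arctan(c[0])),"y@.2,.139,.045",c@[.592,.2,1],c@[.592,.139,1],c@[.592,.045,1],r.std())
    # visible backrest face / lip beside the plate
    for x0 in(.533,.645):
        Q=w[(abs(w[...,0]-x0)<.006)&(w[...,2]>.06)&(w[...,2]<.136)&(w[...,1]>-.19)&(w[...,1]<-.12)]
        if len(Q)>30: print("  rest at x",x0,len(Q),np.arctan(np.polyfit(Q[:,2],Q[:,1],1)[0]),np.polyval(np.polyfit(Q[:,2],Q[:,1],1),[.139,.045]))
E
```

```text
time: 19.4
ee_pos: [0.4975, -0.2377, 0.295]
tcp_rot: [-3.141, 0.066, -0.002]
force: [0.2, 0.1, -0.6]
opening: 0.0002
grip_force: 0.0
tcp [ 0.4975 -0.2377  0.295 ] y-angle -92.39 turn -0.0003 shift [ 0.8958 -1.1142  0.4511] t 19.4 j7 -1.2887416798081044 F [ 0.2047  0.0877 -0.5948] open 0.00022825714947781724 g 0.0
wrist7.npz front 9261 0.3334372283202342 87.59465744007738 y@.2,.139,.045 -0.13433556811605396 -0.15546413230956269 -0.18802290336185482 0.0005203544228004728
  rest at x 0.533 365 0.28654355851948965 [-0.143  -0.1707]
  rest at x 0.645 401 0.2707136221983095 [-0.148  -0.1741]
wrist8.npz front 9166 0.3180394777719778 87.60810240762594 y@.2,.139,.045 -0.1353671745731766 -0.15544928899067165 -0.1863954980930411 0.0005215271796449255
  rest at x 0.533 370 0.28540797595159584 [-0.1429 -0.1705]
  rest at x 0.645 411 0.27013258325400547 [-0.1481 -0.1741]
```

The lean is now 0.318 against the rest's 0.27–0.28 from the same camera, the foot is in the channel, it is square (87.6° against 87.7°) and centred. That's good. Next I'll measure the timer bar before gripping.

Run:
```python
from h import *
for f in("wrist7.npz","wrist8.npz"):
    z=np.load(f); w=cloud(z["d"],z); m=(w[...,2]>.074)&(w[...,2]<.092)&(np.hypot(w[...,0]-.4164,w[...,1]+.1887)<.03)
    print(f,m.sum(),rect(w,m),np.median(w[m][:,2]))
togo([.4164,-.1887,.2],-6.2)
```

```text
wrist7.npz 396 ((0.41542956233024597, -0.19103939831256866), (0.04317375272512436, 0.01189436111599207), 84.04279327392578) 0.08325993183001343
wrist8.npz 391 ((0.41536009311676025, -0.1911422461271286), (0.043073445558547974, 0.01208027359098196), 83.49988555908203) 0.08341714575310283
tcp [ 0.4978 -0.2368  0.2948] y-angle -92.29 turn -0.7174 shift [ 0.3896 -0.8619  0.9472] t 19.45 j7 -1.2886871041121026 F [ 0.322  -0.1169 -0.0207] open -8.12567425201956e-05 g 0.0
```

```bash
python3 -m jog '[[[0,0,0,0,-0.0653],[0,0,0,0,-0.0653],[0,0,0,0,-0.0653],[0,0,0,0,-0.0653],[0,0,0,0,-0.0653],[0,0,0,0,-0.0653],[0,0,0,0,-0.0653],[0,0,0,0,-0.0653],[0,0,0,0,-0.0653],[0,0,0,0,-0.0653],[0,0,0,0,-0.0653],[0,0,0,0,0]]]'; python3 -c "
from h import *
togo([.4164,-.1887,.15],-6.2)"
```

```text
time: 20.65
ee_pos: [0.4978, -0.2364, 0.2944]
tcp_rot: [-2.334, -2.103, -0.001]
force: [-0.1, 0.2, -0.2]
opening: 0.0426
grip_force: 0.0
tcp [ 0.4978 -0.2364  0.2944] y-angle -5.96 turn 0.002 shift [ 0.3849 -0.8614  1.4441] t 20.65 j7 0.13748277909409234 F [-0.0793  0.1709 -0.1674] open 0.04261174534924606 g 0.0
```

```bash
python3 -m jog '[[[0,0.188,-0.432,0,0.002],[0,0.188,-0.433,0,0],[0,0,0,0.4,0],[0,0,0,0.4,0],[0,0,0,0.4,0],[0,0,0,0.4,0],[0,0,0,0.4,0],[0,0,0,0.2,0],[0,0,0,0,0],[0,0,0,0,0]]]'; python3 -c "
from h import *
togo([.4157,-.190,.056],-6.2)"
```

```text
time: 21.65
ee_pos: [0.4159, -0.1906, 0.0748]
tcp_rot: [2.343, 2.093, 0.001]
force: [-0.1, 0.6, -0.5]
opening: 0.0428
grip_force: 0.0
tcp [ 0.4159 -0.1906  0.0748] y-angle -6.47 turn -0.0022 shift [ 0.006  -0.0031  0.1881] t 21.65 j7 -0.050809420326364464 F [-0.0814  0.6261 -0.5087] open 0.042795600267432635 g 0.0
```

Now I'll go down to z 0.057, grip and start winding clockwise.

```bash
python3 -m jog '[[[0,0,0,0.18,0],[0,0,0,0,0],[0,0,0,0,0],[1,0,0,0,0],[1,0,0,0,0],[1,0,0,0,0],[1,0,0,0,0],[1,0,0,0,0.05],[1,0,0,0,0.05],[1,0,0,0,0]]]'; python3 -c "
from h import *
togo([.4157,-.190,.056],-6.2); print(robot.get_state()['moment'])"
```

```text
time: 22.65
ee_pos: [0.4152, -0.1914, 0.0573]
tcp_rot: [2.551, 1.833, -0.001]
force: [-2.8, 0.6, 9.2]
opening: 0.0111
grip_force: 58.7
tcp [ 0.4152 -0.1914  0.0573] y-angle -18.61 turn -0.1034 shift [0.0148 0.0035 0.0129] t 22.65 j7 -0.2327469421441765 F [-2.7966  0.5873  9.1836] open 0.011067309354673082 g 58.725863099098206
[ 0.1489  0.546  -0.0837]
```

```bash
python3 -m jog '[[[1,0,0,-0.01,0.06],[1,0,0,0,0.07],[1,0,0,0,0.07],[1,0,0,0,0.07],[1,0,0,0,0.07],[1,0,0,0,0.07],[1,0,0,0,0.07],[1,0,0,0,0.07],[1,0,0,0,0.07],[1,0,0,0,0.07],[1,0,0,0,0.07],[1,0,0,0,0.07],[1,0,0,0,0.07],[1,0,0,0,0.06],[1,0,0,0,0],[1,0,0,0,0]]]'; python3 -c "
from h import *
togo([.4157,-.190,.056],-6.2); print(robot.get_state()['moment'])"
```

```text
time: 24.25
ee_pos: [0.415, -0.1912, 0.0574]
tcp_rot: [2.918, -1.163, -0.001]
force: [-0.8, -1.0, -1.5]
opening: 0.0102
grip_force: 60.5
tcp [ 0.415  -0.1912  0.0574] y-angle -133.44 turn -1.0603 shift [0.013  0.0057 0.0139] t 24.25 j7 -1.7256721389923073 F [-0.7664 -0.9561 -1.5001] open 0.010237708591368364 g 60.52116572856903
[-0.3173  0.2536 -0.0381]
```

```bash
python3 -m jog '[[[0,0,0,0,0],[0,0,0,0,0],[0,0,0,0,0],[0,0,0,-0.2,0],[0,0,0,-0.2,0],[0,0,0,0,-0.0682],[0,0,0,0,-0.0682],[0,0,0,0,-0.0682],[0,0,0,0,-0.0682],[0,0,0,0,-0.0682],[0,0,0,0,-0.0682],[0,0,0,0,-0.0682],[0,0,0,0,-0.0682],[0,0,0,0,-0.0682],[0,0,0,0,-0.0682],[0,0,0,0,-0.0682]]]' ; python3 -m jog '[[[0,0,0,0,-0.0682],[0,0,0,0,-0.0682],[0,0,0,0,-0.0682],[0,0,0,0,-0.0682],[0,0,0,0,-0.0682],[0,0,0,0,-0.0682],[0,0,0,0,-0.0682],[0,0,0,0,-0.0682],[0,0,0,0,-0.0682],[0,0,0,0,-0.0682],[0,0,0,0,-0.0682],[0,0,0,0,0],[0,0,0,0,0]]]'; python3 -c "
from h import *
togo([.4157,-.190,.0575],46.6)"
```

```text
time: 25.85
ee_pos: [0.4154, -0.1913, 0.0975]
tcp_rot: [2.883, 1.247, 0.0]
force: [0.7, -0.1, -0.6]
opening: 0.0428
grip_force: 0.0
time: 27.15
ee_pos: [0.4152, -0.1913, 0.0974]
tcp_rot: [1.172, 2.915, 0.0]
force: [-0.0, 0.4, -0.6]
opening: 0.0425
grip_force: 0.0
tcp [ 0.4152 -0.1913  0.0974] y-angle 46.21 turn -0.0033 shift [0.0059 0.0127 0.3988] t 27.15 j7 0.7986068385293372 F [-0.0236  0.4111 -0.5993] open 0.042518119051298646 g 0.0
```

```bash
python3 -m jog '[[[0,0,0,0.2,0],[0,0,0,0.2,0],[0,0,0,0,0],[1,0,0,0,0],[1,0,0,0,0],[1,0,0,0,0],[1,0,0,0,0],[1,0,0,0,0.06],[1,0,0,0,0.07],[1,0,0,0,0.07],[1,0,0,0,0.07],[1,0,0,0,0.07],[1,0,0,0,0.07],[1,0,0,0,0.07],[1,0,0,0,0.04],[1,0,0,0,0],[1,0,0,0,0]]]' ; python3 -c "
from h import *
togo([.4157,-.190,.0575],-22.8); print(robot.get_state()['moment'])"; python3 -m jog '[[[1,0,0,0,0.02],[1,0,0,0,0.02],[1,0,0,0,0]]]' ; python3 -c "
from h import *
togo([.4157,-.190,.0575],-22.8); print(robot.get_state()['moment'])"
```

```text
time: 28.85
ee_pos: [0.4151, -0.1918, 0.0583]
tcp_rot: [2.509, 1.889, -0.001]
force: [-3.6, -1.3, 7.8]
opening: 0.011
grip_force: 59.2
tcp [ 0.4151 -0.1918  0.0583] y-angle -16.04 turn 0.0564 shift [ 0.0194 -0.0014  0.0078] t 28.85 j7 -0.09920842970786689 F [-3.6152 -1.3399  7.7586] open 0.011029705133835171 g 59.19546961784363
[-0.2203  0.6997 -0.0854]
time: 29.15
ee_pos: [0.415, -0.1919, 0.0583]
tcp_rot: [2.587, 1.781, -0.001]
force: [-3.8, -0.5, 7.6]
opening: 0.0109
grip_force: 59.3
tcp [ 0.415  -0.1919  0.0583] y-angle -20.9 turn 0.0158 shift [ 0.0198 -0.0009  0.0079] t 29.15 j7 -0.1632700004569016 F [-3.8046 -0.4773  7.5552] open 0.010862305984211595 g 59.252466559410095
[-0.2135  0.753  -0.027 ]
```

```bash
for i in 1; do python3 -m jog '[[[1,0,0,0,0.012],[1,0,0,0,0.012],[1,0,0,0,0]]]' ; python3 -c "
from h import *
togo([.4157,-.190,.0575],-22.8); print(robot.get_state()['moment'])"; done; python3 -m jog '[[[1,0,0,0,0.02],[1,0,0,0,0.02],[1,0,0,0,0]]]' ; python3 -c "
from h import *
togo([.4157,-.190,.0575],-22.8); print(robot.get_state()['moment'])"
```

```text
time: 29.45
ee_pos: [0.415, -0.1918, 0.0583]
tcp_rot: [2.629, 1.718, -0.001]
force: [-3.9, -1.7, 8.0]
opening: 0.0108
grip_force: 59.4
tcp [ 0.415  -0.1918  0.0583] y-angle -23.68 turn -0.0073 shift [ 0.0194 -0.0007  0.0078] t 29.45 j7 -0.20026599171804657 F [-3.8842 -1.6806  7.9681] open 0.010842487813580366 g 59.35384511947632
[-0.2754  0.7596  0.2415]
time: 29.75
ee_pos: [0.415, -0.1918, 0.0583]
tcp_rot: [2.695, 1.612, -0.002]
force: [-4.1, -1.1, 8.6]
opening: 0.0108
grip_force: 77.7
tcp [ 0.415  -0.1918  0.0583] y-angle -28.23 turn -0.0452 shift [ 0.0193 -0.0005  0.0085] t 29.75 j7 -0.2614454371336734 F [-4.1061 -1.1158  8.6097] open 0.010795311276906116 g 77.68633964471519
[-0.5922  0.9163  1.6835]
```

The moment rose from −0.03 to 1.7 N·m at about −23°, so that is the stop. I'll ease back to just touching it and let go.

```bash
python3 -m jog '[[[1,0,0,0,-0.018],[1,0,0,0,-0.014],[1,0,0,0,0]]]' ; python3 -c "
from h import *
togo([.4157,-.190,.0575],-22.8); print(robot.get_state()['moment'])"; python3 -m jog '[[[0.5,0,0,0,0],[0,0,0,0,0],[0,0,0,0,0],[0,0,0,0,0],[0,0,0,-0.2,0],[0,0,0,-0.4,0],[0,0,0,-0.4,0],[0,0,0,-0.4,0],[0,-0.3,-0.1,-0.4,0],[0,0,0,0,0],[0,0,0,0,0]]]'
python3 - <<'E'
from h import *
togo([.4157,-.190,.0575],-22.8)
for c in("side","top","wrist"):
    m=viewer.camera_model(c); p,d=viewer.snapshot(c); np.savez(c+"9.npz",p=p,d=d,**m)
    cv2.imwrite(f"pics/{c}9.png",p)
    w=cloud(d,m); k=(w[...,2]>.074)&(w[...,2]<.092)&(np.hypot(w[...,0]-.4157,w[...,1]+.190)<.028)
    if k.sum()>20: print(c,k.sum(),rect(w,k))
E
```

```text
time: 30.05
ee_pos: [0.415, -0.1918, 0.0583]
tcp_rot: [2.641, 1.699, -0.001]
force: [-3.4, -1.4, 8.4]
opening: 0.011
grip_force: 60.1
tcp [ 0.415  -0.1918  0.0583] y-angle -24.48 turn -0.014 shift [ 0.0195 -0.0007  0.008 ] t 30.05 j7 -0.21120381476709338 F [-3.4051 -1.3966  8.41  ] open 0.01103255411004709 g 60.08506894111633
[-0.3497  0.8219  0.7428]
time: 31.15
ee_pos: [0.3941, -0.2143, 0.2372]
tcp_rot: [2.644, 1.694, 0.002]
force: [0.2, 0.2, -0.3]
opening: 0.0425
grip_force: 0.0
tcp [ 0.3941 -0.2143  0.2372] y-angle -24.7 turn -0.0159 shift [0.3081 0.1012 1.7967] t 31.15 j7 -0.06871316060180027 F [ 0.2037  0.1883 -0.2981] open 0.04254428977094418 g 0.0
side 37 ((0.4167044758796692, -0.18686161935329437), (0.0467618927359581, 0.011497986502945423), 65.29875946044922)
top 61 ((0.4160903990268707, -0.1879928559064865), (0.04325755313038826, 0.011651227250695229), 69.10195922851562)
wrist 595 ((0.41459786891937256, -0.19092315435409546), (0.04336194694042206, 0.012043747119605541), 67.1414794921875)
```

The bar angle is 67.1°, and 67.2° is expected at the stop. Last, I'll look over the scene.

Run:
```python
from h import *
a=cv2.imread("pics/side9.png")[120:360,180:400]; b=cv2.imread("pics/top9.png")[130:280,180:460]
cv2.imwrite("pics/fin.png",np.hstack([cv2.resize(a,(367,400)),cv2.resize(b,(433,232))[:232] if 0 else cv2.copyMakeBorder(cv2.resize(b,(433,232)),0,168,0,0,0)]))
for f in("wrist8.npz","wrist9.npz","top9.npz"):
    z=np.load(f); w=cloud(z["d"],z); P=w[(w[...,2]>.07)&(w[...,2]<.19)&(abs(w[...,0]-.592)<.047)&(w[...,1]>-.19)&(w[...,1]<-.10)]
    A=np.c_[P[:,0],P[:,2],np.ones(len(P))]
    if len(P)<50: continue
    for i in range(6):
        c,*_=np.linalg.lstsq(A,P[:,1],rcond=None); r=P[:,1]-A@c; o=abs(r)<max(.003,1.5*r.std()); P,A=P[o],A[o]
    print(f,len(P),np.arctan(c[1]),90+np.degrees(np.arctan(c[0])))
for f in("top0.npz","top9.npz"):
    w=cloud(np.load(f)["d"],viewer.camera_model("top")); H=w[...,2]
    for n,(lo,hi,u0,v0,u1,v1) in dict(js=(.03,.06,275,222,300,245),jb=(.035,.07,424,200,448,225),jsp=(.03,.07,314,136,336,160)).items():
        m=np.zeros(H.shape,bool); m[v0:v1,u0:u1]=((H>lo)&(H<hi))[v0:v1,u0:u1]; print(f,n,rect(w,m)[0])
```

```text
wrist8.npz 9166 0.3180394777719778 87.60810240762594
wrist9.npz 3965 0.3181100614232903 87.6592598946469
top9.npz 221 -0.275136444156454 88.14779859427989
top0.npz js (0.4685300290584564, 0.14515399932861328)
top0.npz jb (0.5370731949806213, -0.31453949213027954)
top0.npz jsp (0.7410097718238831, 0.02773357927799225)
top9.npz js (0.4685264825820923, 0.14526207745075226)
top9.npz jb (0.5372025370597839, -0.3139249384403229)
top9.npz jsp (0.741632878780365, 0.02784070372581482)
```

View pics/fin.png

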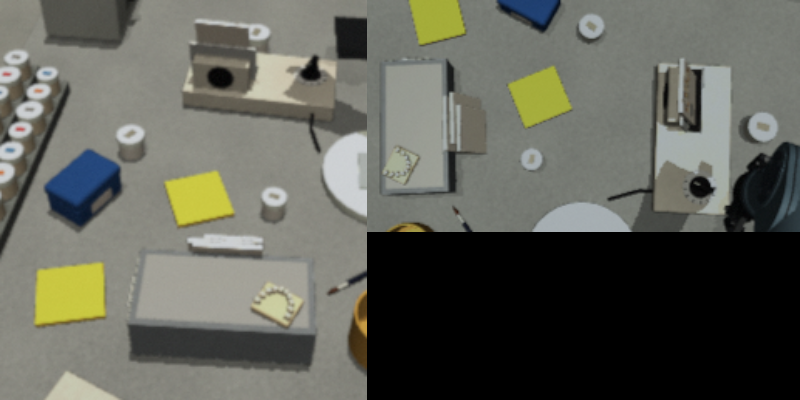

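The final views show the plate leaning on the dryer rest, at (222,33) on the left and (682,92) on the right. The three plain plates still lean on the case at (225,243), and the jars and arch model haven't moved. I'm handing the job in.

```bash
python3 -c "
from bench import robot
print(robot.close_job())"
```

```text
the job is handed in; nothing more can be done
None
```

The job is handed in, with no verdict shown: the sample plate stands square on the dryer ledge, buttons out, leaning about 0.32 rad with its foot roughly 4 mm out from the backrest; the timer is at its stop, and the other plates, jars and dental model are where they were.

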